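Switch the ball sorter to its other chute and feed the balls

ROBOT

A 6-joint arm with a two-finger parallel gripper is mounted at the origin on the work surface. World frame = base frame: x ahead of the robot, y to its left, z up, the work surface at z = 0. Lengths are in m, angles in rad, forces in N, time in s.
With the tool pointing down it reaches from about 0.325 to 0.925 m from the base axis. Payload 3.1 kg.
Tool frame: the origin (TCP) lies midway between the tips of the shut fingers; the grasp point (between the pads) lies 19 mm behind it; z points along the fingers, y is the line along which they close (so a half turn about z gives the same grasp; the last joint's range is limited). The gripper opens to 85 mm and grips with 20 to 120 N. Pads are 22 mm wide; open, the fingers measure 114 mm over their backs; the gripper's body (76 mm by 85 mm) begins 54 mm behind the grasp point. The pads swing forward as they close: fully open they stand 13 mm farther back than shut.
Start: joints at [1.151, 0.217, 1.613, -0, 1.311, -0.112], TCP at [0.189, 0.596, 0.231] pointing down, gripper open.
Joint ranges: [-2.75, 2.75], [-0.78, 2.1], [0.31, 2.55], [-1.13, 4.27], [0.13, 2.63], [-2.58, 2.58]. Speed limits (rad/s): [2.79, 2.79, 3.14, 3.14, 3.14, 3.14].

INTERFACE

Orientations are given as a unit quaternion [w, x, y, z].
In Python, from rig import observe, get_image, calibration, sign_off, recognise, trace, pinpoint gives the robot as it stands.
- The arm moves only by the shell command python3 -m jog 'ROWS' [FORCE]. ROWS is JSON, a list of rows, each a list of 3 entries, a list of its own where there are three numbers: the shift along the tool's x, y, z in units of 40 mm (1.0 is 40 mm), then the turn, a rotation vector about the tool's x, y, z in units of 5 degrees (1.0 is 5 degrees), then the gripper command: -1 is shut, 1 is fully open, values between are in proportion. In form: [[[x, y, z], [ax, ay, az], fingers], ...]. A call has 1 to 5 rows; each row is the pose to reach, as a shift and turn from the pose commanded when the call began, along the tool's axes at that moment; what a row does not reach only later rows make up. A row lasts 1/10 s, in which the tool goes at most 50 mm and 8.59 degrees, less where a joint would pass 70% of its speed; a pose out of reach is approached as far as the arm can. A call with a gripper value outside its range is refused whole. The fingers move at their own pace and stop on an object; FORCE is the grip in N (left out, the last holds). Time passes only in rows, so rows that repeat a pose let the fingers close. It gives the time, the measured TCP pose, the force, the opening and the grip force at its end, in the units of the state.
- observe(): the state, without advancing time (a new reading comes with each control period).
- get_image(name): name is "scene" or "top" or "wrist"; returns (picture, depth): 420x560x3 uint8, red, green, blue; 420x560 float32, m along the optical axis (not along the pixel's ray), 0 where there is no reading.
- calibration(name): a dict with "camera_matrix" (3x3 intrinsics, pixels), "R" (3x3) and "t" (3): a world point X has camera coordinates R X + t. Camera axes: x right, y down, z forward; pixel columns grow to the right and rows downward; lengths in m; the calibration is good to about 2 mm. A picture is of the moment at which its call begins: read the wrist's pose just before it. calibration takes no time and is no camera call; for the wrist camera it gives the pose at the moment of the call.
- sign_off(): hands the job in; it is judged then, once.
Trained networks look in the newest picture that a camera, given by its name, has taken for a name from the list of things; names that differ only in an ending like _2 or _b are one class to them, and where a whole thing is asked for, a point or a joint stands for the part that bears it (a point fixed in the world has none). Each returns a list of dicts, best first, with "p" (0 to 1); they miss things now and then, are a little off and sometimes report something else, mostly with a low value. They report only what shows in the picture. A call takes as long as a camera call. They do not tell look-alikes from the thing itself.
- recognise(query, camera): "at" ([x, y, z] in m, in world coordinates, good to about 4 mm: the middle of the surface that is visible of it).
- trace(query, camera): "pixels" (420x560 bool, what is visible of it).
- pinpoint(query, camera): "at" ([x, y, z] in m, in world coordinates, good to about 4 mm: a listed point, or the origin of a listed thing).
The state is a dict: "clock": time; "joint_positions": joint angles; "joint_velocities": joint speeds; "joint_torque": joint torques, N m; "tool_pos": TCP position; "ee_rot": TCP orientation; "contact_force": force on the tool from outside, world axes, zero at the start; "ft_torque": the same for the moment, N m; "opening": finger opening in m; "grasp_force": force on a finger pad.
Only numpy, scipy, OpenCV 4.12 (cv2) and the standard library are available. Lean on these libraries where they do the work, as an engineer would, in place of code of your own. Each camera call takes 0.05 s, during which the arm holds its last target. There are 200 camera calls.

TASK

On the bench ball sorter, rock the seesaw gate over its pivot to its other side by pressing its raised end down, and then push the stop at the feed chute fully aside so that all three steel balls run down the other chute into its tray. Only touch, press and push with the fingers: do not touch or lift the balls themselves, and leave the oil can, the carton and the wrench where they are. Finish with the hand clear of everything.

Things in the scene. Friction and masses are not known exactly. Their poses are not given: they have to be found in the camera images.
- sorter: Ball sorter fixed to the bench; place and yaw vary. Origin on the bench under the gate's pivot; x to its rear, y to its left. Feed chute: channel 36 mm wide, walls 28 mm high, rising 10 degrees rearward from x=33 (floor 138 mm high) to x=181 mm (top 192 mm), drops balls on the gate's middle. From each gate end an outlet chute 76 mm wide (y 82 to 162 mm) slopes into an open tray.
- gate (a joint): Seesaw trough, 170 mm long in y, 66 wide, pivot 100 mm high, along sorter x. Angle in rad, -0.25 to 0.25: +0.25 left (+y) end up, feeds the right chute; -0.25 right end up, feeds the left. Starts fully tipped to either side. Top-heavy: past the middle it falls over and stays. About 1 N on the raised pad moves it; rigid end stops. Front wall top 57 mm over the pivot.
- left_pad (a point): Centre of the top of the left press pad, a flat steel flange 44 mm (x) by 36 mm (y), 4 thick, sticking out to the front from the foot of the gate's front wall, which rises 42 mm beside it 22 mm behind this point; moves with the gate. At gate angle 0 it is at x=-55, y=+62, z=115 mm in the sorter frame, 15 mm higher when its end is up, 15 lower when down. Open above.
- right_pad (a point): The same for the right press pad: x = -55 mm, y = -62 mm, z = 115 mm at gate angle 0.
- stop (a joint): How far the stop has slid, in m along the sorter's +y (to its left): 0 = blocks the feed chute (the start), 0.045 = fully aside, the balls run from about 0.032 on. Stiff slide of about 1.2 N friction; it stays where it is left.
- stop_tab (a point): Middle of the top edge of the stop's upright push tab, a dark steel plate 22 mm (x) by 6 mm (y), free for 32 mm below this point down to a foot plate 22 by 34 mm. At x=74, y=0, z=213 mm in the sorter frame when shut. Push its right (-y) face to the sorter's left. Chute walls' tops there are 40 mm, ball tops 31 to 40 mm below this point.
- ball1_center (a point): Centre of steel ball 1 of three (25 mm diameter, 64 g), waiting in a row in the feed chute behind the stop, ball 1 nearest the stop.
- ball2_center (a point): Centre of steel ball 2 of three (25 mm diameter, 64 g), waiting in a row in the feed chute behind the stop, ball 1 nearest the stop.
- ball3_center (a point): Centre of steel ball 3 of three (25 mm diameter, 64 g), waiting in a row in the feed chute behind the stop, ball 1 nearest the stop.
- left_tray (a point): Middle of the inner floor of the left tray, 5 mm above the bench; frame parallel to the sorter's. Tray: open grey box 130 mm (x) by 110 mm (y), 48 mm high, walls 4 mm; centred 206 mm to the left of the pivot.
- right_tray (a point): The same for the right tray, centred 206 mm to the right of the pivot.
- oil_can: Bystander: loose grey can, 60 mm diameter, 130 mm high, at a rear corner of the sorter. Origin under its centre.
- carton: Bystander: loose cardboard box 90 x 70 x 60 mm high, at the other rear corner of the sorter. Origin under its centre.
- wrench: Bystander: loose steel wrench 160 mm long, lying on the bench in front of the sorter. Origin under its middle.
Not all that is in view belongs to the job. Leave any pink look-alike of the part that bears ball3_center alone.

How it is judged:
By the outcome, as a careful person would: the job done as asked, in the order asked, and still so for the second after the job is handed in, with the robot touching nothing.
It also fails if it takes over 45 s, if anything falls off the work surface, if the arm or the gripper's body presses on something with over 40 N, if the wrist force passes 120 N, or if a joint passes its speed limit or range.

## Working session

There is one attempt and no reset: what is moved stays moved. The work goes in short steps, Python scripts to look and compute and a shell command to move; the robot and the scene stay as the last step left them, time stands still between calls to the robot, and variables do not carry over. Pictures are saved under pics/ and viewed, at most 10 in all, crops included, and the job is handed in when it is done.

```bash
ls; mkdir -p pics; python3 - <<'E'
from rig import *
import cv2,numpy as np
s=observe();print(s['clock'],s['tool_pos'],s['ee_rot'],s['opening'])
ims=[]
for c in ['scene','top']:
    im,d=get_image(c);ims.append(im);cv2.imwrite(f'pics/{c}0.png',im[:,:,::-1])
    for q in ['sorter','left_pad','right_pad','stop_tab','left_tray','right_tray','ball1_center','ball3_center','oil_can','carton','wrench']:
        r=pinpoint(q,c);k=calibration(c)
        for e in r[:3]:
            X=np.array(e['at']);p=k['camera_matrix']@(k['R']@X+k['t']);print(c,q,round(e['p'],2),X.round(3),(p[:2]/p[2]).round())
E
```

```text
pics
0.0 [0.18898864 0.59489472 0.22996933] [-3.07129700e-04  1.53293948e-01  9.88179925e-01 -1.14368024e-03] 0.08511880022993126
scene sorter 0.95 [ 0.576 -0.024 -0.001] [244. 216.]
scene left_pad 0.68 [0.512 0.018 0.131] [253. 153.]
scene right_pad 0.95 [ 0.536 -0.097  0.1  ] [200. 183.]
scene right_pad 0.44 [0.688 0.003 0.169] [266. 223.]
scene stop_tab 0.73 [ 0.644 -0.004  0.212] [255. 189.]
scene left_tray 0.88 [0.525 0.176 0.003] [325. 177.]
scene right_tray 0.77 [ 0.62  -0.223  0.004] [153. 254.]
scene ball1_center 0.66 [ 0.661 -0.002  0.16 ] [260. 212.]
scene ball3_center 0.68 [0.823 0.05  0.013] [309. 317.]
scene ball3_center 0.55 [0.817 0.115 0.015] [341. 305.]
scene ball3_center 0.48 [0.709 0.006 0.162] [271. 235.]
scene oil_can 0.61 [ 0.695  0.172 -0.001] [347. 244.]
scene carton 0.97 [ 0.754 -0.163 -0.001] [192. 311.]
scene wrench 0.7 [ 0.573 -0.027  0.   ] [242. 215.]
top sorter 0.73 [ 0.575 -0.023 -0.002] [302. 237.]
top sorter 0.61 [ 0.757 -0.165  0.001] [362. 160.]
top left_pad 0.67 [ 0.461 -0.023 -0.002] [301. 286.]
top left_pad 0.56 [0.507 0.021 0.126] [283. 272.]
top right_pad 0.59 [ 0.534 -0.098  0.099] [340. 258.]
top stop_tab 0.56 [ 0.648 -0.004  0.213] [298. 200.]
top left_tray 0.72 [0.524 0.177 0.006] [215. 259.]
top left_tray 0.47 [0.711 0.011 0.162] [289. 169.]
top right_tray 0.86 [ 0.623 -0.221  0.006] [387. 217.]
top ball1_center 0.39 [ 0.658 -0.003  0.162] [296. 197.]
top ball3_center 0.59 [ 0.852 -0.011  0.01 ] [297. 118.]
top ball3_center 0.57 [0.819 0.046 0.014] [273. 131.]
top ball3_center 0.5 [0.82  0.11  0.013] [245. 131.]
top oil_can 0.8 [0.696 0.17  0.005] [219. 184.]
top carton 0.62 [ 0.759 -0.164  0.   ] [362. 159.]
top wrench 0.7 [ 0.458 -0.026 -0.002] [303. 287.]
top wrench 0.57 [ 0.535 -0.097  0.097] [340. 258.]
```

```bash
python3 - <<'E'
import cv2,numpy as np
a=cv2.imread('pics/scene0.png')[110:340,120:400];b=cv2.imread('pics/top0.png')[90:320,180:430]
cv2.imwrite('pics/c.png',np.vstack([cv2.resize(x,(480,300) if 0 else None,fx=1.3,fy=1.3)[:, :325] if 0 else cv2.resize(x,(365,300)) for x in (a,b)])) 
cv2.imwrite('pics/c.png',np.hstack([cv2.resize(a,(420,345)),cv2.resize(b,(375,345))]))
E
```

```text
(no output)
```

View pics/c.png

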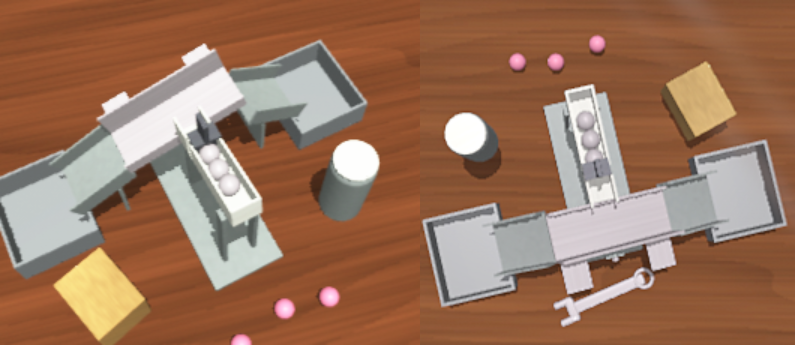

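The images show the gate's left end up: left pad at scene (253,153), z 0.13, and right pad at (200,183), z 0.10. The stop tab is at (255,189) in the scene image.

Candidates for the balls are the steel ones in the chute, scene (260,212) to (271,235), and the pink look-alikes on the bench at (309,317) and (341,305). I choose the steel ones, and nothing pink gets touched. The trays put the sorter origin at about (0.574,-0.023) with yaw 13.8°. The pads and tab agree with that to within 3 mm.

So I press the left pad first.

```bash
cat > h.py <<'E'
# sorter-frame target (mm) -> shift & turn in jog units
import sys,numpy as np
from scipy.spatial.transform import Rotation as Ro
from rig import observe
O=np.array([.574,-.023,0]);S=Ro.from_euler('z',13.8,degrees=True)
s=observe();w,x,y,z=s['ee_rot'];T=Ro.from_quat([x,y,z,w]);p=np.array(s['tool_pos'])
print('clock',round(s['clock'],2),'sorter mm',(S.inv().apply(p-O)*1e3).round(1),'F in sorter',S.inv().apply(s['contact_force']).round(1),'open',round(s['opening'],3))
if len(sys.argv)>1:
    g=np.array(eval(sys.argv[1]))/1e3
    D=S*Ro.from_euler('x',180,degrees=True)*Ro.from_euler('z',180,degrees=True) # tool y || sorter +y, z down
    print('shift',(T.inv().apply(O+S.apply(g)-p)/.04).round(2),'turn',(np.degrees((T.inv()*D).as_rotvec())/5).round(2))
E
python3 h.py '[-60,60,200]'
```

```text
clock 1.2 sorter mm [-226.   692.6  231.3] F in sorter [-0.1 -0.  -0.6] open 0.085
shift [-11.79 -11.33   0.78] turn [ 0.   -0.   -6.29]
```

```bash
python3 -m jog '[[[-11.8,-11.3,0.78],[0,0,-6.3],-1],[[-11.8,-11.3,0.78],[0,0,-6.3],-1],[[-11.8,-11.3,0.78],[0,0,-6.3],-1],[[-11.8,-11.3,0.78],[0,0,-6.3],-1],[[-11.8,-11.3,0.78],[0,0,-6.3],-1]]'; python3 h.py '[-60,60,200]'
```

```text
clock: 1.7
tool_pos: [0.3079, 0.378, 0.2197]
ee_rot: [0.0, -0.122, 0.993, 0.0]
contact_force: [0.9, 0.0, -0.3]
opening: 0.0122
grasp_force: 0.0
clock 1.7 sorter mm [-162.8  452.9  219.7] F in sorter [ 0.9 -0.2 -0.3] open 0.012
shift [-2.53 -9.83  0.49] turn [0.   0.01 0.04]
```

```bash
python3 -m jog '[[[-2.5,-9.8,0.5],[0,0,0],-1],[[-2.5,-9.8,0.5],[0,0,0],-1],[[-2.5,-9.8,0.5],[0,0,0],-1],[[-2.5,-9.8,0.5],[0,0,0],-1],[[-2.5,-9.8,0.5],[0,0,0],-1]]' >/dev/null; python3 h.py '[-60,60,200]'
```

```text
clock 2.2 sorter mm [-100.7  210.8  207.7] F in sorter [0.9 0.6 0.3] open 0.0
shift [-1.01 -3.77  0.19] turn [0.   0.02 0.01]
```

```bash
python3 -m jog '[[[-1,-3.7,0.2],[0,0,0],-1],[[-1,-3.7,0.2],[0,0,0],-1],[[-1,-3.7,0.2],[0,0,0],-1],[[-1,-3.7,0.2],[0,0,0],-1],[[-1,-3.7,0.2],[0,0,0],-1]]' >/dev/null; python3 h.py '[-60,60,140]'
python3 - <<'E'
from rig import *
import cv2,numpy as np
ims=[get_image(c)[0] for c in('scene','top','wrist')]
cv2.imwrite('pics/d.png',np.hstack([cv2.resize(ims[0][90:270,150:350],(400,360)),cv2.resize(ims[1][180:320,200:400],(400,280))[:, :].copy() if 0 else cv2.resize(ims[1][170:350,190:390],(400,360))])[:,:,::-1])
for q in ('left_pad','stop_tab'):
  for c in ('scene','wrist'): print(q,c,[(np.round(e['at'],3),round(e['p'],2)) for e in pinpoint(q,c)[:2]])
E
```

```text
clock 2.7 sorter mm [-60.8  63.6 199.2] F in sorter [ 0.   0.  -0.1] open 0.0
shift [-0.02 -0.09  1.48] turn [ 0.01 -0.   -0.02]
left_pad scene [(array([0.507, 0.02 , 0.133]), 0.6)]
left_pad wrist [(array([0.505, 0.02 , 0.131]), 0.57)]
stop_tab scene [(array([ 0.645, -0.005,  0.211]), 0.79)]
stop_tab wrist [(array([ 0.461, -0.026,  0.001]), 0.36)]
```

View pics/d.png

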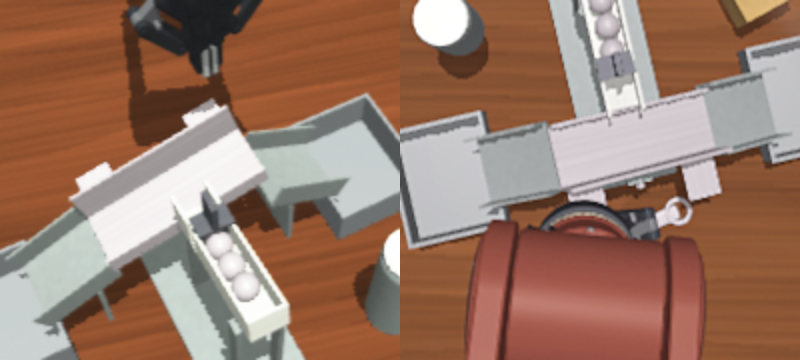

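The shut fingers hang above the left pad at crop (210,65). The wrist camera puts the pad at sorter (-57,58), which agrees with the plan, so I go down.

```bash
python3 -m jog '[[[0,-0.08,0.7],[0,0,0],-1],[[0,-0.08,1.4],[0,0,0],-1],[[0,-0.08,1.7],[0,0,0],-1],[[0,-0.08,1.85],[0,0,0],-1],[[0,-0.08,2.0],[0,0,0],-1]]' >/dev/null; python3 h.py '[-60,60,103]'
```

```text
clock 3.55 sorter mm [-60.3  61.8 119.6] F in sorter [-0.4 -0.1  0.6] open 0.0
shift [-0.01 -0.04  0.41] turn [-0.    0.01  0.02]
```

```bash
python3 -m jog '[[[0,0,0.15],[0,0,0],-1],[[0,0,0.25],[0,0,0],-1],[[0,0,0.35],[0,0,0],-1],[[0,0,0.42],[0,0,0],-1],[[0,0,0.42],[0,0,0],-1]]' >/dev/null; python3 h.py '[-60,60,200]'; python3 - <<'E'
from rig import *
import numpy as np
get_image('scene')
for q in ('left_pad','right_pad'): print(q,[(np.round(e['at'],3),round(e['p'],2)) for e in pinpoint(q,'scene')[:2]])
E
```

```text
clock 4.05 sorter mm [-61.   61.6 102.2] F in sorter [ 0.1 -0.1 -1. ] open 0.0
shift [-0.02 -0.04 -2.45] turn [ 0.   -0.01  0.01]
left_pad [(array([0.507, 0.023, 0.101]), 0.88)]
right_pad [(array([ 0.533, -0.093,  0.131]), 0.92)]
```

The gate has tipped: left pad at z 0.10, right pad at 0.13. I rise and go to the right side of the tab.

```bash
python3 -m jog '[[[0,0,-1.2],[0,0,0],-1],[[0,0,-2.4],[0,0,0],-1],[[0,0,-3.6],[0,0,0],-1],[[0,0,-3.9],[0,0,0],-1],[[0,0,-3.9],[0,0,0],-1]]' >/dev/null; python3 h.py '[72,-32,260]'
```

```text
clock 4.7 sorter mm [-58.7  60.9 262.2] F in sorter [ 0.4 -0.8 -0.2] open -0.0
shift [-3.26 -2.33  0.08] turn [-0.03  0.08  0.01]
```

```bash
python3 -m jog '[[[-3.26,-2.3,0],[0,0,0],-1],[[-3.26,-2.3,0],[0,0,0],-1],[[-3.26,-2.3,0],[0,0,0],-1],[[-3.26,-2.3,0],[0,0,0],-1],[[-3.26,-2.3,0],[0,0,0],-1]]' >/dev/null; python3 h.py '[72,-30,195]'
python3 - <<'E'
from rig import *
import cv2,numpy as np
ims=[get_image(c)[0] for c in('scene','wrist')]
cv2.imwrite('pics/e.png',np.hstack([cv2.resize(ims[0][90:270,150:350],(400,360)),cv2.resize(ims[1],(400,300),interpolation=3)[:300].copy() if 0 else cv2.resize(ims[1],(400,360))])[:,:,::-1])
for c in ('scene','wrist'):
  for q in ('stop_tab','left_pad','ball1_center'): print(c,q,[(np.round(e['at'],3),round(e['p'],2)) for e in pinpoint(q,c)[:2]])
E
```

```text
clock 5.2 sorter mm [ 68.9 -30.6 254.3] F in sorter [-0.6  0.1  0.4] open -0.0
shift [-0.09  0.01  1.48] turn [ 0.03 -0.07  0.  ]
scene stop_tab [(array([ 0.645, -0.007,  0.215]), 0.7), (array([ 0.757, -0.163,  0.001]), 0.6)]
scene left_pad []
scene ball1_center [(array([ 0.662, -0.004,  0.158]), 0.69)]
wrist stop_tab [(array([ 0.646, -0.009,  0.214]), 0.56)]
wrist left_pad [(array([0.505, 0.028, 0.097]), 0.6), (array([0.529, 0.177, 0.004]), 0.53)]
wrist ball1_center []
```

View pics/e.png

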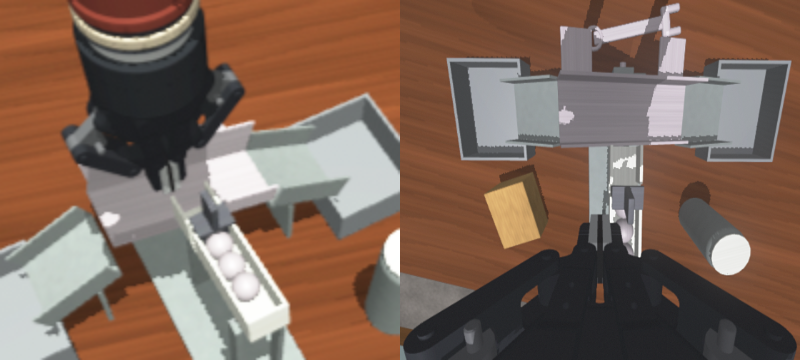

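In the left crop the fingers are to the right of the tab (crop (212,205)), with the balls behind it. The tab measures sorter (73,-2), z 0.214, as expected. I lower beside it to z 195 mm.

```bash
python3 -m jog '[[[-0.05,0,0.5],[0,0,0],-1],[[-0.05,0,1.0],[0,0,0],-1],[[-0.05,0,1.4],[0,0,0],-1],[[-0.05,0,1.48],[0,0,0],-1],[[-0.05,0,1.48],[0,0,0],-1]]' >/dev/null; python3 h.py '[72,30,195]'
```

```text
clock 6.1 sorter mm [ 71.2 -29.9 198.5] F in sorter [ 0.4 -0.1  0.3] open -0.0
shift [-0.02  1.5   0.09] turn [ 0.01 -0.02  0.01]
```

```bash
python3 -m jog '[[[0,0.3,0.05],[0,0,0],-1],[[0,0.6,0.05],[0,0,0],-1],[[0,0.85,0.05],[0,0,0],-1],[[0,1.1,0.05],[0,0,0],-1],[[0,1.25,0.05],[0,0,0],-1]]' >/dev/null; python3 h.py '[72,30,195]'
```

```text
clock 6.6 sorter mm [ 72.1  21.  198.1] F in sorter [ 0.8 -1.   0.5] open -0.0
shift [0.   0.23 0.08] turn [-0.    0.02  0.03]
```

```bash
python3 - <<'E'
from rig import *
import cv2,numpy as np
im=get_image('scene')[0]
cv2.imwrite('pics/f.png',cv2.resize(im[90:290,130:350],(660,600))[:,:,::-1])
for q in ('stop_tab','ball1_center'): print(q,[(np.round(e['at'],3),round(e['p'],2)) for e in pinpoint(q,'scene')[:2]])
E
```

```text
stop_tab [(array([0.637, 0.032, 0.214]), 0.81)]
ball1_center [(array([ 0.639, -0.004,  0.153]), 0.66)]
```

View pics/f.png

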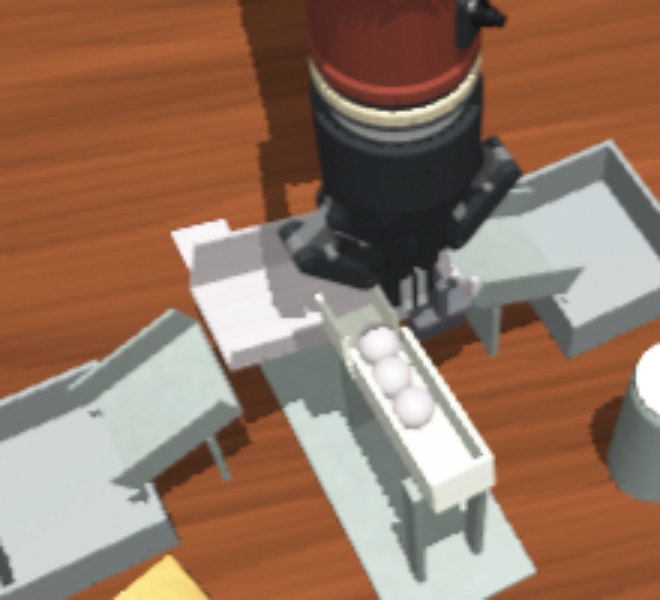

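The tab (crop (415,290)) is at about 38 mm and the balls have started to roll (crop (380,345)). About 7 mm of push remains.

```bash
python3 -m jog '[[[0,0.05,0],[0,0,0],-1],[[0,0.1,0],[0,0,0],-1],[[0,0.15,0],[0,0,0],-1],[[0,0.18,0],[0,0,0],-1],[[0,0.18,0],[0,0,0],-1]]' >/dev/null; python3 h.py; python3 - <<'E'
from rig import *
import numpy as np
get_image('scene')
for q in ('stop_tab','ball1_center','left_pad'): print(q,[(np.round(e['at'],3),round(e['p'],2)) for e in pinpoint(q,'scene')[:3]])
E
```

```text
clock 7.25 sorter mm [ 71.3  27.  196.9] F in sorter [ 0.2 -1.6  0. ] open -0.0
stop_tab [(array([0.634, 0.034, 0.212]), 0.5), (array([0.533, 0.081, 0.087]), 0.49)]
ball1_center [(array([0.535, 0.079, 0.089]), 0.52)]
left_pad []
```

```bash
python3 -m jog '[[[0,0.05,0],[0,0,0],-1],[[0,0.1,0],[0,0,0],-1],[[0,0.1,0],[0,0,0],-1]]' >/dev/null; python3 h.py;  python3 -m jog '[[[0,0.05,0],[0,0,0],-1],[[0,0.05,0],[0,0,0],-1]]' >/dev/null; python3 h.py
```

```text
clock 7.75 sorter mm [ 71.7  28.3 197.3] F in sorter [-0.3 -6.6 -1.7] open 0.0
clock 7.95 sorter mm [ 71.6  28.5 197.4] F in sorter [  0.5 -11.1  -3.3] open 0.0
```

The force has risen to 11 N with no more travel, so the stop is fully aside. I back off and rise.

```bash
python3 -m jog '[[[0,-0.3,0],[0,0,0],-1],[[0,-0.5,-0.3],[0,0,0],-1],[[0,-0.5,-1.3],[0,0,0],-1],[[0,-0.5,-2.3],[0,0,0],-1],[[0,-0.5,-2.8],[0,0,0],-1]]' >/dev/null; python3 h.py '[-130,60,310]'
```

```text
clock 8.45 sorter mm [ 73.7  12.6 315.6] F in sorter [-1.1 -0.7  0. ] open -0.0
shift [5.09 1.19 0.1 ] turn [-0.01  0.09  0.01]
```

```bash
python3 -m jog '[[[5,1,0],[0,0,0],-1],[[5,1,0],[0,0,0],-1],[[5,1,0],[0,0,0],-1],[[5,1,0],[0,0,0],-1],[[5,1,0],[0,0,0],-1]]' >/dev/null; python3 h.py; python3 - <<'E'
from rig import *
import cv2,numpy as np
ims=[get_image(c)[0] for c in('scene','top')]
cv2.imwrite('pics/g.png',np.hstack([cv2.resize(ims[0][90:290,130:370],(400,333)),cv2.resize(ims[1][120:320,180:420],(400,333))])[:,:,::-1])
for q in ('stop_tab','ball1_center','left_pad','right_pad','oil_can','carton','wrench'): print(q,[(np.round(e['at'],3),round(e['p'],2)) for e in pinpoint(q,'scene')[:4]])
E
```

```text
clock 8.95 sorter mm [-133.4   54.9  308.7] F in sorter [ 1.6 -1.2  0.2] open 0.0
stop_tab [(array([0.634, 0.038, 0.214]), 0.88)]
ball1_center [(array([0.502, 0.21 , 0.016]), 0.63)]
left_pad [(array([0.511, 0.022, 0.1  ]), 0.81)]
right_pad [(array([ 0.532, -0.093,  0.133]), 0.75)]
oil_can [(array([ 0.693,  0.173, -0.001]), 0.8), (array([0.511, 0.188, 0.021]), 0.63), (array([0.506, 0.025, 0.099]), 0.42)]
carton [(array([ 0.754, -0.164,  0.   ]), 0.86)]
wrench []
```

View pics/g.png

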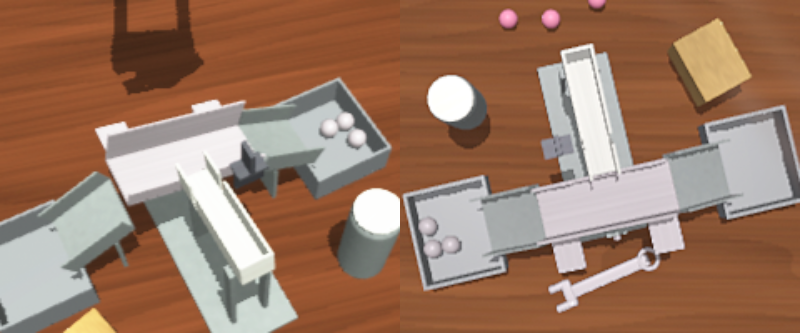

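All three balls lie in the left tray (crop (330,128), (345,121) and (356,138)). The feed chute is empty, the stop is fully aside, the bystanders are where they were, and the hand is clear.

```bash
python3 -c "
from rig import *
print(sign_off())"
```

```text
the job is handed in; nothing more can be done
None
```

The job is done and handed in: I tipped the gate by pressing its raised left pad, then pushed the stop fully aside, and all three steel balls ran into the left tray; the bystanders were not moved, and the hand finished clear at about 9 s.

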